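Bring out the dish tray of the twin readers

ROBOT

A 6-joint arm with a two-finger parallel gripper is mounted at the origin on a cart in front of the work surface, level with it; the furniture and walls round the work are solid. World frame = base frame: x ahead of the robot, y to its left, z up, the work surface at z = 0. Lengths are in m, angles in rad, forces in N, time in s.
With the tool pointing down it reaches from about 0.35 to 0.875 m from the base axis. Payload 4.2 kg.
Tool frame: the origin (TCP) lies between the finger pads; the fingertips stand 14 mm ahead of it and the grasp point (between the pads) lies 5 mm behind it; z points along the fingers, y is the line along which they close (so a half turn about z gives the same grasp; the last joint's range is limited). The gripper opens to 85 mm and grips with 20 to 120 N. Pads are 22 mm wide; open, the fingers measure 114 mm over their backs; the gripper's body (76 mm by 85 mm) begins 54 mm behind the grasp point. The pads swing forward as they close: fully open they stand 13 mm farther back than shut.
Start: joints at [1.537, 0.385, 0.008, 0, -1.194, -0.259], TCP at [0.18, 0.598, 0.245] pointing down, gripper open.
Joint ranges: [-3.14, 3.14], [-1.21, 2.06], [-1.07, 1.41], [-3.16, 2.05], [-2.99, -0.16], [-3.1, 3.1]. Speed limits (rad/s): [2.79, 2.79, 3.14, 3.14, 3.14, 3.14].

INTERFACE

Orientations are given as a unit quaternion [x, y, z, w].
In Python, from rig import robot gives the robot as it stands.
- The arm moves only by the shell command python3 -m pendant FILE [FORCE], which reads ROWS from the file FILE. ROWS is a JSON list that holds a single list of rows (three levels of brackets), with 1 to 20 rows, each of 5 numbers: dx, dy, dz in units of 20 mm, then a turn about the tool's z in units of 0.05 rad, then the finger opening in m; each row is the pose to reach, as a shift and turn from the pose commanded when the command began, along the tool's axes at that moment; what a row does not reach only later rows make up. A row lasts 1/10 s, in which the tool goes at most 0.05 m and 0.15 rad, less where a joint would pass 70% of its speed; a pose out of reach is approached as far as the arm can. The fingers move at their own pace and stop on an object; FORCE is the grip in N (left out, the last holds). Time passes only in rows, so rows that do not move let the fingers close. It prints the time, the measured TCP pose, the force, the opening and the grip force at its end. Input that does not fit is refused with a message, and nothing moves.
- robot.sense(): the state, without advancing time (a new reading comes with each control period).
- robot.camera(name): name is "side" or "top" or "wrist"; returns a dict with "pixels" (420x560x3 uint8, red, green, blue), "z_map" (420x560 float32, m along the optical axis (not along the pixel's ray), 0 where there is no reading), "fx", "fy", "cx", "cy" (pixels), "rvec" (rotation vector, rad) and "tvec" (3), from world to camera coordinates, as OpenCV has them. Camera axes: x right, y down, z forward; pixel columns grow to the right and rows downward; lengths in m; the calibration is good to about 2 mm. A picture is of the moment at which its call begins.
- robot.hand_in(): hands the job in; it is judged then, once.
Trained networks look in a picture, given as the dict that the camera call returned (one of the last four; its "shot" number tells which), for a name from the list of things; names that differ only in an ending like _2 or _b are one class to them, and where a whole thing is asked for, a point or a joint stands for the part that bears it (a point fixed in the world has none). Each returns a list of dicts, best first, with "conf" (0 to 1); they miss things now and then, are a little off and sometimes report something else, mostly with a low value. They report only what shows in the picture. A call takes as long as a camera call.
- robot.recognise(thing, picture): "centre" ([column, row] as shares, 0 to 1, of the picture: columns of its width, rows of its height, amid what is visible of it).
The state is a dict: "time_s": time; "joint_positions": joint angles; "joint_velocities": joint speeds; "effort": joint torques, N m; "tool_pos": TCP position; "orientation": TCP orientation; "force": force on the tool from outside, world axes, zero at the start; "moment": the same for the moment, N m; "grip_width": finger opening in m; "grasp_force": force on a finger pad.
Only numpy, scipy, OpenCV 4.12 (cv2) and the standard library are available. Lean on these libraries where they do the work, as an engineer would, in place of code of your own. Each camera call takes 0.05 s, during which the arm holds its last target. There are 200 camera calls.

TASK

Only one of the two dish readers may have its tray out at a time. First push the empty tray, which was left partly out, fully home; then hook a fingertip behind the lip of the tray that holds the petri dish and draw it all the way out to its stop. Pinch and lift nothing, do not touch the dish, and leave the other things where they stand.

Things in the scene. Friction and masses are not known exactly. Their poses are not given: they have to be found in the camera images.
- reader_loaded: low grey bench reader fixed to the worktop, 130 mm deep (its x), 136 wide (its y), 58 high, with a clear window in its top; origin at the centre of its underside, z up. Its front is its -x face, 65 mm from the origin; it looks to the robot's right (world -y, up to 0.25 rad off). The petri dish is in this one, seen through the window; the two readers may stand swapped.
- reader_empty: low grey bench reader fixed to the worktop, 130 mm deep (its x), 136 wide (its y), 58 high, with a clear window in its top; origin at the centre of its underside, z up. Its front is its -x face, 65 mm from the origin; it looks to the robot's right (world -y, up to 0.25 rad off). This one has no dish.
- tray_loaded (a joint): slide of the loaded reader's aluminium tray, in m: 0 = home, 0.110 = fully out at its end stop; it grows as the tray moves along the reader's -x. Sliding friction about 2 N, no spring: it stays where it is left. It starts home with the dish on it.
- lip_top_loaded (a point): on the loaded tray, moves with it: middle of the top edge of the INNER face (towards the reader) of its upturned front lip, 48 mm above the worktop. The lip rises 26 mm from the tray floor (22 mm above the worktop) and is 8 mm thick with its grey cover. With the tray home, 50 mm of open tray floor, 106 mm wide, lie between lip and reader front: room for a finger.
- tray_empty (a joint): slide of the empty reader's aluminium tray, in m: 0 = home, 0.110 = fully out at its end stop; it grows as the tray moves along the reader's -x. Sliding friction about 2 N, no spring: it stays where it is left. It starts 45 to 85 mm out with nothing on it.
- lip_top_empty (a point): on the empty tray, moves with it: middle of the top edge of the INNER face (towards the reader) of its upturned front lip, 48 mm above the worktop. The lip rises 26 mm from the tray floor (22 mm above the worktop) and is 8 mm thick with its grey cover. With the tray home, 50 mm of open tray floor, 106 mm wide, lie between lip and reader front: room for a finger.
- seat_loaded (a point): on the loaded tray, moves with it: centre of the dish seat, on the tray floor, 115 mm behind the inner face of the lip
- petri_dish: closed plastic petri dish with a pinkish filling, 92 mm across, 15 mm high, loose in the seat of the loaded tray between two low ribs; origin at the centre of its underside, z up
- rubber_stopper: black rubber stopper, 32 mm across, 28 mm high, loose on the worktop; bystander; origin under its centre
- salt_vial: glass vial with a white cap, 51 mm across, 97 mm high, loose on the worktop; bystander; origin under its centre
- flask: conical glass flask, 104 mm across, 176 mm high, loose on the worktop; bystander; origin under its centre

How it is judged:
On the way, in this order (a step that is already met when the one before it is completed fails the run):
1. the empty tray is pushed home while the loaded tray is still in (value of joint tray_empty below 0.005 m and value of joint tray_loaded below 0.015 m), for 0.2 s.
2. the loaded tray is drawn out to its stop, the empty one still home (value of joint tray_loaded above 0.103 m and value of joint tray_empty below 0.005 m), for 0.2 s.
At the end, for the whole second after the job is handed in: The empty tray is home (within 5 mm), the loaded tray is out (at least 103 of its 110 mm) and at rest, and the petri dish lies flat and still in its seat (within 12 mm of its centre) (all of step 2 and velocity of joint tray_loaded below 0.01 m/s and horizontal distance between petri_dish and seat_loaded below 0.012 m and z of petri_dish in the frame of seat_loaded below 0.005 m and angle between petri_dish's own z axis and vertical below 0.1 rad and linear speed of petri_dish below 0.02 m/s); the robot touches nothing.
It fails at once if both trays are out at once (loaded more than 20 mm while empty more than 10 mm) (value of joint tray_loaded above 0.02 m and value of joint tray_empty above 0.01 m).
It fails at once if a tray's lip is pinched (pressed on its inner and its outer face at once) ((contact force between the fingers and tray_loaded_lip above 1.5 N and contact force between the fingers and tray_loaded_cover above 1.5 N) or (contact force between the fingers and tray_empty_lip above 1.5 N and contact force between the fingers and tray_empty_cover above 1.5 N)).
It fails at once if the dish is touched by the robot (contact force between any of the fingers, the arm and petri_dish above 0.3 N).
It fails at once if the dish is lifted or bounced off the tray by more than 8 mm (z of petri_dish in the frame of seat_loaded above 0.008 m).
It fails at once if the rubber stopper, the salt vial or the conical flask is moved more than 15 mm (distance of any of rubber_stopper, salt_vial, flask from where it was at the start of the episode above 0.015 m).
It also fails if it takes over 50 s, if anything falls off the work surface, if the arm or the gripper's body presses on something with over 40 N, if the wrist force passes 120 N, or if a joint passes its speed limit or range.

## Working session

There is one attempt and no reset: what is moved stays moved. The work goes in short steps, Python scripts to look and compute and a shell command to move; the robot and the scene stay as the last step left them, time stands still between calls to the robot, and variables do not carry over. Pictures are saved under pics/ and viewed, at most 10 in all, crops included, and the job is handed in when it is done.

```bash
mkdir -p pics; cat > h.py <<'E'
import numpy as np, cv2
from rig import robot
def w(c,u,v,d=None):
    d = c["z_map"][int(v),int(u)] if d is None else d
    R=cv2.Rodrigues(np.array(c["rvec"],float))[0]
    p=np.array([(u-c["cx"])/c["fx"]*d,(v-c["cy"])/c["fy"]*d,d])
    return R.T@(p-np.array(c["tvec"]).ravel())
def cloud(c):
    v,u=np.mgrid[:420,:560]; d=c["z_map"]
    R=cv2.Rodrigues(np.array(c["rvec"],float))[0]
    p=np.stack([(u-c["cx"])/c["fx"]*d,(v-c["cy"])/c["fy"]*d,d],-1)
    return (p-np.array(c["tvec"]).ravel())@R
E
python3 - <<'E'
from h import *
s=robot.sense(); print(s["tool_pos"],s["orientation"],s["force"],s["grip_width"])
for n in ["top","side"]:
    c=robot.camera(n); cv2.imwrite(f"pics/{n}0.png",c["pixels"][...,::-1])
    for t in ["reader_loaded","reader_empty","lip_top_loaded","lip_top_empty","petri_dish","rubber_stopper","salt_vial","flask"]:
        for r in robot.recognise(t,c)[:3]:
            u,v=r["centre"][0]*560,r["centre"][1]*420
            print(n,t,round(r["conf"],2),round(u),round(v),w(c,u,v).round(3))
E
```

```text
[0.18021676 0.59786857 0.24420858] [ 9.89287608e-01 -1.45975330e-01 -1.13994575e-04  1.10427025e-03] [ 0.31965222 -0.13523993 -1.38356354] 0.08536387668342832
top reader_loaded 0.63 296 220 [ 0.507 -0.201  0.055]
top reader_loaded 0.56 424 196 [ 0.557 -0.532  0.111]
top reader_empty 0.66 153 223 [0.509 0.192 0.053]
top reader_empty 0.39 194 163 [0.68  0.084 0.025]
top lip_top_loaded 0.85 319 227 [ 0.489 -0.264  0.02 ]
top lip_top_empty 0.57 180 226 [0.503 0.126 0.02 ]
top petri_dish 0.29 292 219 [ 0.509 -0.189  0.059]
top rubber_stopper 0.42 191 162 [0.681 0.092 0.023]
top salt_vial 0.57 432 248 [ 0.422 -0.548  0.097]
top flask 0.8 423 197 [ 0.553 -0.531  0.109]
side reader_loaded 0.61 279 236 [ 0.51  -0.215  0.032]
side reader_loaded 0.34 283 245 [ 0.504 -0.248  0.021]
side reader_empty 0.81 224 185 [0.534 0.228 0.016]
side lip_top_loaded 0.95 284 246 [ 0.505 -0.25   0.019]
side lip_top_empty 0.97 227 192 [0.523 0.172 0.016]
side lip_top_empty 0.42 223 189 [0.518 0.192 0.02 ]
side lip_top_empty 0.16 330 313 [ 0.418 -0.589  0.061]
side petri_dish 0.53 274 239 [ 0.492 -0.217  0.03 ]
side salt_vial 0.73 286 249 [ 0.488 -0.292  0.037]
side salt_vial 0.64 329 314 [ 0.413 -0.591  0.063]
side flask 0.73 373 289 [ 0.537 -0.579  0.073]
side flask 0.27 279 237 [ 0.506 -0.222  0.034]
```

View pics/top0.png

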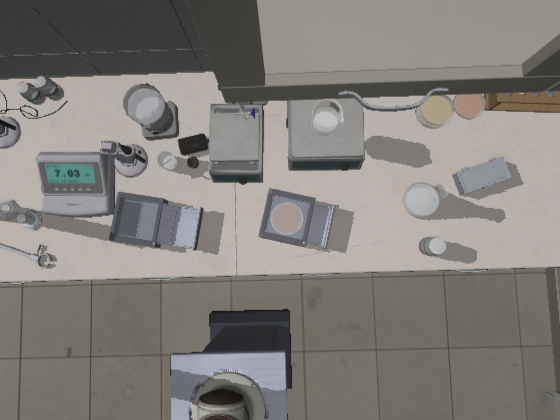

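View pics/side0.png

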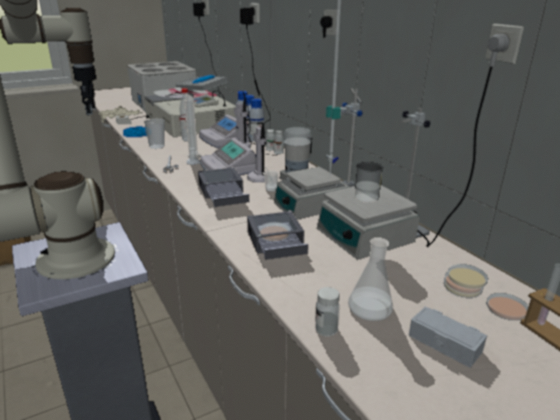

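The top view shows the loaded reader on the right at about (287,217), with its lip near (333,228). The empty reader is on the left at about (140,220), with its lip near (200,228). The stopper, vial and flask stand clear of both. The side view agrees. Next I fit the geometry from depth.

```bash
python3 - <<'E'
from h import *
c=robot.camera("top"); P=cloud(c); np.save("P.npy",P); np.save("I.npy",c["pixels"])
for nm,(u0,u1,v0,v1) in dict(empty=(105,212,185,260),loaded=(252,346,182,256)).items():
    Q=P[v0:v1,u0:u1].reshape(-1,3)
    A=Q[(Q[:,2]>.05)&(Q[:,2]<.068)]
    r=cv2.minAreaRect((A[:,:2]*1000).astype(np.float32)); print(nm,len(A),"rect mm",r)
    B=Q[(Q[:,2]>.008)]; r=cv2.minAreaRect((B[:,:2]*1000).astype(np.float32)); print(" all",len(B),r)
    print(np.histogram(Q[:,2],np.arange(0,.075,.005)))
I=c["pixels"][180:262,100:350,::-1]; cv2.imwrite("pics/crop.png",cv2.resize(I,None,fx=3.2,fy=3.2,interpolation=cv2.INTER_CUBIC))
E
```

```text
empty 2346 rect mm ((521.6153564453125, 203.7187042236328), (274.5184631347656, 148.6090545654297), 79.5763168334961)
 all 4310 ((520.9790649414062, 85.85772705078125), (507.7903747558594, 201.8605499267578), 89.21735382080078)
(array([1591,  148,   45,  353,  919,  265,   74,   75,   69,  120,  634,
       1447,  261,    4]), array([0.   , 0.005, 0.01 , 0.015, 0.02 , 0.025, 0.03 , 0.035, 0.04 ,
       0.045, 0.05 , 0.055, 0.06 , 0.065, 0.07 ]))
loaded 2384 rect mm ((508.9444885253906, -201.66920471191406), (186.87893676757812, 136.31532287597656), 76.15939331054688)
 all 3294 ((514.6806640625, -187.7705078125), (231.010009765625, 198.77073669433594), 85.7573471069336)
(array([1515,  106,    7,  178,  462,   85,   10,    9,   32,   93,  660,
       1488,  233,    3]), array([0.   , 0.005, 0.01 , 0.015, 0.02 , 0.025, 0.03 , 0.035, 0.04 ,
       0.045, 0.05 , 0.055, 0.06 , 0.065, 0.07 ]))
```

View pics/crop.png

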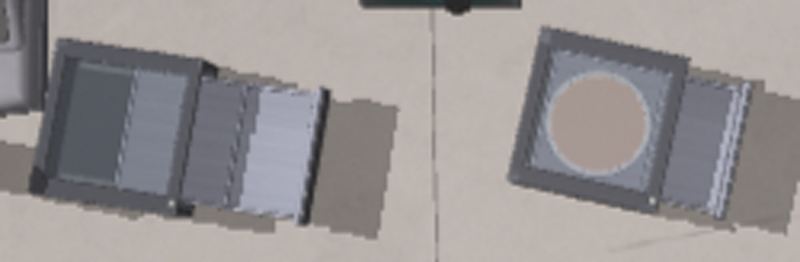

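```bash
python3 - <<'E'
from h import *
c=robot.camera("top"); P=cloud(c)
R=cv2.Rodrigues(np.array(c["rvec"],float))[0]; C=-R.T@np.array(c["tvec"]).ravel(); print("cam",C.round(3))
def pl(u,v,z):
    d=R.T@np.stack([(u-c["cx"])/c["fx"],(v-c["cy"])/c["fy"],np.ones_like(u,float)])
    return (C[:,None]+d*((z-C[2])/d[2])).T
for nm,(u0,u1,v0,v1) in dict(empty=(108,212,188,256),loaded=(252,346,182,256)).items():
    m=np.zeros((420,560),np.uint8); z=P[...,2]
    m[v0:v1,u0:u1]=((z>.044)&(z<.075))[v0:v1,u0:u1]
    m2=cv2.morphologyEx(m,cv2.MORPH_OPEN,np.ones((9,9),np.uint8))
    n,l,st,ce=cv2.connectedComponentsWithStats(m2); i=1+st[1:,4].argmax()
    v,u=np.where(l==i); X=pl(u,v,.058)[:,:2]*1000
    r=cv2.minAreaRect(X.astype(np.float32)); print(nm,"rect",np.round(r[0],1),np.round(r[1],1),r[2],"mean",X.mean(0).round(1), "area",len(X))
    a=np.deg2rad(r[2]) # choose axis closest to -y
    f=min([np.array([np.cos(a+k*np.pi/2),np.sin(a+k*np.pi/2)]) for k in range(4)],key=lambda f:f[1]); s=np.array([-f[1],f[0]])
    print(" front dir",f.round(3),"yaw off",np.arctan2(f[0],-f[1]).round(3))
    # lip: pts between 0.035 and .06 in front
    v,u=np.where(m[:]>0); X=pl(u,v,.048)[:,:2]*1000-np.array(r[0]); t=X@f; k=t>80
    tt=t[k]; ss=(X@s)[k]; print(" lip n",k.sum(),"t pct",np.percentile(tt,[2,25,50,75,98]).round(1),"s",ss.min().round(1),ss.max().round(1))
    # slope of lip
    print(" slope",np.polyfit(ss,tt,1).round(3))
    a=P[...,2][v0:v1,u0:u1]
E
```

```text
cam [ 0.417 -0.167  1.342]
empty rect [521.5 237.8] [129.8 135.6] 79.87748718261719 mean [522.9 235. ] area 2187
 front dir [-0.176 -0.984] yaw off -0.177
 lip n 113 t pct [162.6 164.5 166.4 168.6 170.4] s -59.7 59.0
 slope [-1.00000e-03  1.66451e+02]
loaded rect [ 515.4 -174. ] [129.5 136. ] 76.09544372558594 mean [ 517.1 -174.3] area 2218
 front dir [-0.24  -0.971] yaw off -0.243
 lip n 120 t pct [114.9 116.8 118.6 120.7 122.7] s -59.9 58.1
 slope [-2.00000e-03  1.18726e+02]
```

Units first: shifts go in units of 20 mm and turns go in units of 0.05 rad. So 0.464 m is 23.2, 0.456 m is 22.8, -0.116 rad is -2.32.

```bash
echo '[[[2.5,2.5,0,0,0],[5,5,0,-1,0],[7.5,7.5,0,-2.32,0],[10,10,0,-2.32,0],[12.5,12.5,0,-2.32,0],[15,15,0,-2.32,0],[17.5,17.5,0,-2.32,0],[20,20,0,-2.32,0],[22.8,23.2,0,-2.32,0],[22.8,23.2,0,-2.32,0],[22.8,23.2,0,-2.32,0],[22.8,23.2,0,-2.32,0],[22.8,23.2,0,-2.32,0],[22.8,23.2,0,-2.32,0],[22.8,23.2,0,-2.32,0],[22.8,23.2,0,-2.32,0],[22.8,23.2,0,-2.32,0],[22.8,23.2,0,-2.32,0]]]' > path.dat && python3 -m pendant path.dat 60
cat > st.py <<'E'
from h import *
from scipy.spatial.transform import Rotation as Ro
O=dict(e=np.array([.5215,.2378]),l=np.array([.5154,-.174])); F=dict(e=np.array([-.176,-.984]),l=np.array([-.24,-.971]))
s=robot.sense(); p=np.array(s["tool_pos"]); M=Ro.from_quat(s["orientation"]).as_matrix()
print("tcp",p.round(4),"tool y",M[:,1].round(3),"force",np.round(s["force"],1),"w",round(s["grip_width"],4),"t",round(s["time_s"],2))
def to(k,t,z,side=0):
    f=F[k]; q=np.r_[O[k]+t*f+side*np.array([-f[1],f[0]]),z]; d=M.T@(q-p)
    yaw=np.arctan2(f[1],f[0])-np.arctan2(M[1,1],M[0,1]); print("to",k,t,z,"d",d.round(4),"turn",round(-yaw,3))
for k in "el":
    r=(p[:2]-O[k]); print(k,"t",(r@F[k]).round(4),"s",(r@np.array([-F[k][1],F[k][0]])).round(4))
E
python3 - <<'E'
from st import *
to("e",.215,.044)
c=robot.camera("wrist"); cv2.imwrite("pics/w1.png",c["pixels"][...,::-1])
E
```

```text
time_s: 2.8
tool_pos: [0.4827, 0.0237, 0.2455]
orientation: [0.996, -0.087, 0.0, -0.0]
force: [0.7, 0.5, -0.5]
grip_width: -0.0002
grasp_force: 0.0
tcp [0.4827 0.0237 0.2455] tool y [-0.173 -0.985 -0.   ] force [ 0.7  0.5 -0.5] w -0.0002 t 2.8
e t 0.2175 s -0.0005
l t -0.1842 s -0.0792
to e 0.215 0.044 d [ 0.0004 -0.0026  0.2015] turn 0.003
```

View pics/w1.png

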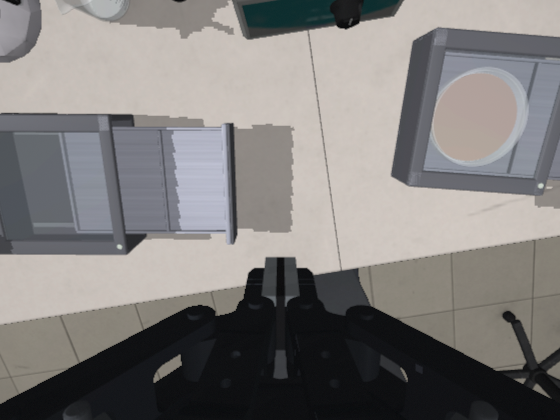

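The wrist view shows the empty tray's lip at column ~230 and the closed fingers at ~280, clear in front of it. I go down and start the push.

Scaled: 0.201 m is 10.05, 0.185 m is 9.25.

```bash
echo '[[[0,0,2.5,0,0],[0,0,5,0,0],[0,0,7.5,0,0],[0,0,9.25,0,0],[0,0,10.05,0,0],[0,0,10.05,0,0],[0,-1,10.05,0,0],[0,-1.5,10.05,0,0],[0,-2,10.05,0,0],[0,-2.5,10.05,0,0],[0,-3,10.05,0,0],[0,-3,10.05,0,0]]]' > path.dat && python3 -m pendant path.dat
python3 - <<'E'
from st import *
to("e",.140,.044)
E
```

```text
time_s: 4.05
tool_pos: [0.494, 0.0829, 0.0446]
orientation: [0.996, -0.088, 0.0, -0.0]
force: [0.1, -0.3, -0.7]
grip_width: -0.0001
grasp_force: 0.0
tcp [0.494  0.0829 0.0446] tool y [-0.175 -0.985 -0.001] force [ 0.1 -0.3 -0.7] w -0.0001 t 4.05
e t 0.1573 s 0.0002
l t -0.2443 s -0.0824
to e 0.14 0.044 d [-0.0002 -0.0174  0.0006] turn 0.001
```

```bash
echo '[[[0,-0.25,0,0,0],[0,-0.5,0,0,0],[0,-0.7,0,0,0]]]' > path.dat && python3 -m pendant path.dat
echo '[[[0,-0.15,0,0,0]]]' > path.dat && python3 -m pendant path.dat
python3 - <<'E'
from st import *
to("e",.135,.044)
c=robot.camera("wrist"); cv2.imwrite("pics/w2.png",c["pixels"][...,::-1])
E
```

```text
time_s: 4.35
tool_pos: [0.4956, 0.0953, 0.0442]
orientation: [0.996, -0.088, -0.001, 0.0]
force: [-0.7, -3.0, 0.9]
grip_width: -0.0001
grasp_force: 1.1
time_s: 4.45
tool_pos: [0.4962, 0.0983, 0.0442]
orientation: [0.996, -0.088, -0.0, 0.0]
force: [-1.2, -1.8, 1.5]
grip_width: 0.0002
grasp_force: 1.1
tcp [0.4962 0.0983 0.0442] tool y [-0.176 -0.984  0.001] force [-1.2 -1.8  1.5] w 0.0002 t 4.45
e t 0.1417 s -0.0003
l t -0.2598 s -0.084
to e 0.135 0.044 d [ 0.0003 -0.0068  0.0002] turn -0.0
```

View pics/w2.png

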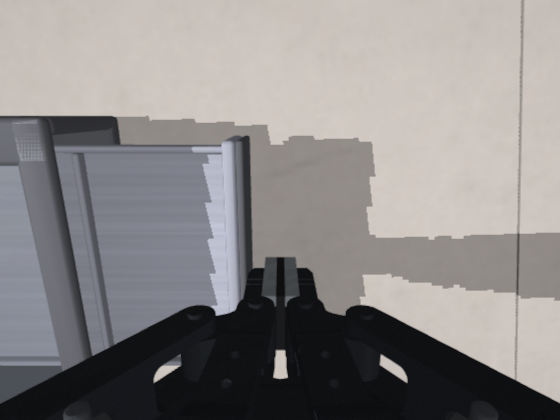

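The finger is now against the lip's outer face (lip at columns 225–250) and the tray is moving. I keep pushing in small steps until it meets its stop.

```bash
for i in 1 2; do echo '[[[0,-0.1,0,0,0],[0,-0.1,0,0,0]]]' > path.dat && python3 -m pendant path.dat | egrep 'pos|force'; done
echo '[[[0,-0.1,0,0,0],[0,-0.1,0,0,0]]]' > path.dat && python3 -m pendant path.dat | egrep 'pos|force'
python3 -c "from st import *"
```

```text
tool_pos: [0.4968, 0.1004, 0.0441]
force: [-1.5, -1.4, -0.1]
grasp_force: 0.4
tool_pos: [0.4971, 0.1023, 0.0441]
force: [-1.2, -1.8, 0.1]
grasp_force: 0.6
tool_pos: [0.4974, 0.104, 0.0441]
force: [-1.1, -3.4, -0.3]
grasp_force: 1.4
tcp [0.4974 0.104  0.0441] tool y [-0.176 -0.984  0.001] force [-1.1 -3.4 -0.3] w -0.0001 t 5.1
e t 0.1359 s -0.0002
l t -0.2656 s -0.0842
```

```bash
echo '[[[0,-0.1,0,0,0],[0,-0.1,0,0,0]]]' > path.dat && python3 -m pendant path.dat | egrep 'pos|force'
echo '[[[0,-0.1,0,0,0],[0,-0.1,0,0,0]]]' > path.dat && python3 -m pendant path.dat | egrep 'pos|force'
python3 - <<'E'
from st import *
E
```

```text
tool_pos: [0.4973, 0.1042, 0.0442]
force: [1.0, -9.7, 1.1]
grasp_force: 4.9
tool_pos: [0.4972, 0.1045, 0.0442]
force: [3.1, -17.0, 2.4]
grasp_force: 8.2
tcp [0.4972 0.1045 0.0442] tool y [-0.176 -0.984  0.006] force [  3.1 -17.    2.4] w -0.0003 t 5.5
e t 0.1355 s -0.0004
l t -0.266 s -0.0845
```

The force jumped at t≈135 mm, so the tray is home. I back off and lift.

Scaled: 0.03 m is 1.5, -0.12 m is -6.

```bash
echo '[[[0,0.25,0,0,0],[0,1.5,0,0,0],[0,2.5,0,0,0],[0,2.5,-2.5,0,0],[0,2.5,-5,0,0],[0,2.5,-6,0,0],[0,2.5,-6,0,0]]]' > path.dat && python3 -m pendant path.dat
python3 - <<'E'
from st import *
to("l",.090,.164); to("l",.09,.046)
c=robot.camera("top"); cv2.imwrite("pics/t2.png",cv2.resize(c["pixels"][180:262,100:350,::-1],None,fx=3.2,fy=3.2))
P=cloud(c)
for k in "el":
    X=P[185:258,105:350].reshape(-1,3); r=X[:,:2]-O[k]; t=r@F[k]; s=r@np.array([-F[k][1],F[k][0]])
    m=(abs(s)<.045)&(t>.085)&(t<.19)&(X[:,2]>.034)&(X[:,2]<.062); print(k,m.sum(),np.percentile(t[m],[5,50,95]).round(4) if m.any() else "")
E
```

```text
time_s: 6.2
tool_pos: [0.4925, 0.0605, 0.1686]
orientation: [0.996, -0.088, 0.005, -0.003]
force: [0.1, -0.1, -0.7]
grip_width: 0.0001
grasp_force: 0.0
tcp [0.4925 0.0605 0.1686] tool y [-0.175 -0.985 -0.006] force [ 0.1 -0.1 -0.7] w 0.0001 t 6.2
e t 0.1796 s 0.0026
l t -0.2222 s -0.0785
to l 0.09 0.164 d [0.0576 0.3167 0.0031] turn 0.066
to l 0.09 0.046 d [0.0565 0.3174 0.1211] turn 0.066
e 2 [0.1204 0.1214 0.1223]
l 107 [0.115  0.1187 0.1226]
```

View pics/t2.png

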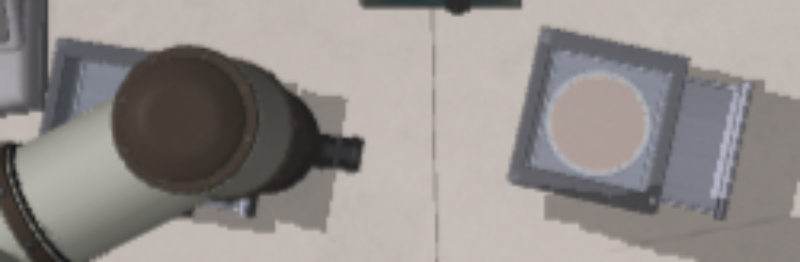

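The arm hides most of the empty tray. The 2 visible lip points sit at t≈121 mm, which fits home. The loaded tray hasn't moved. I cross to above its gap.

Scaled: 0.3167 m is 15.835, 0.0576 m is 2.88, 0.066 rad is 1.32.

```bash
echo '[[[0.5,2,0,0.4,0],[1,4.5,0,0.8,0],[1.5,7,0,1.32,0],[1.75,9.5,0,1.32,0],[2.25,12,0,1.32,0],[2.75,14.5,0,1.32,0],[2.88,15.835,0,1.32,0],[2.88,15.835,0,1.32,0],[2.88,15.835,0,1.32,0],[2.88,15.835,0,1.32,0]]]' > path.dat && python3 -m pendant path.dat
python3 - <<'E'
from st import *
to("l",.09,.046)
c=robot.camera("wrist"); cv2.imwrite("pics/w3.png",c["pixels"][...,::-1])
P=cloud(c).reshape(-1,3); r=P[:,:2]-O["l"]; t=r@F["l"]; s=r@np.array([-F["l"][1],F["l"][0]])
m=(abs(s)<.05)&(t>.04)&(t<.14)&(P[:,2]>0.01)&(P[:,2]<.07)
for a in np.arange(.04,.14,.004):
    k=m&(t>=a)&(t<a+.004); print(a.round(3),k.sum(),np.median(P[k,2]).round(3) if k.any() else "",end=" | ")
c=robot.camera("top"); P=cloud(c)
X=P[185:258,105:250].reshape(-1,3); r=X[:,:2]-O["e"]; t=r@F["e"]; s=r@np.array([-F["e"][1],F["e"][0]])
m=(abs(s)<.055)&(t>.085)&(t<.19)&(X[:,2]>.034)&(X[:,2]<.062); print("\nempty lip",m.sum(),np.percentile(t[m],[5,50,95]).round(4) if m.any() else "")
E
```

```text
time_s: 7.25
tool_pos: [0.4903, -0.2621, 0.1632]
orientation: [0.993, -0.121, -0.001, -0.0]
force: [0.4, 0.8, -0.2]
grip_width: 0.0003
grasp_force: 0.0
tcp [ 0.4903 -0.2621  0.1632] tool y [-0.24  -0.971 -0.   ] force [ 0.4  0.8 -0.2] w 0.0003 t 7.25
e t 0.4974 s 0.0573
l t 0.0915 s -0.0032
to l 0.09 0.046 d [ 0.0034 -0.0014  0.1172] turn 0.0
0.04 749 0.057 | 0.044 756 0.057 | 0.048 750 0.057 | 0.052 705 0.057 | 0.056 761 0.058 | 0.06 1005 0.058 | 0.064 1014 0.023 | 0.068 579 0.022 | 0.072 595 0.022 | 0.076 594 0.022 | 0.08 583 0.022 | 0.084 590 0.022 | 0.088 594 0.022 | 0.092 592 0.022 | 0.096 575 0.022 | 0.1 584 0.022 | 0.104 597 0.022 | 0.108 592 0.022 | 0.112 800 0.022 | 0.116 889 0.048 | 0.12 668 0.048 | 0.124 5 0.047 | 0.128 0  | 0.132 0  | 0.136 0  | 
empty lip 156 [0.1146 0.1197 0.1225]
```

View pics/w3.png

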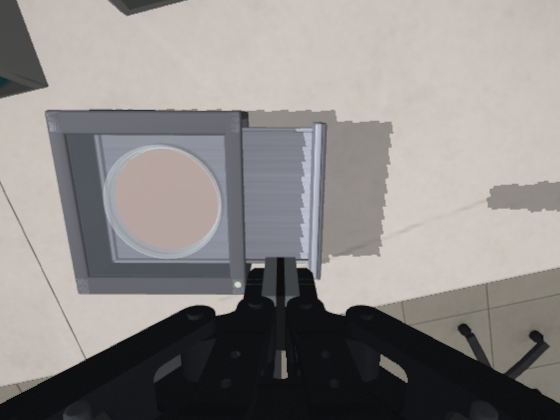

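The wrist view shows the open tray floor at columns 245–310, with the finger at ~280 over it. Depth profile: reader front at 65 mm, floor at 22 mm, lip top at 48 mm. The empty tray is home (lip 115–122 mm). Now the finger goes down into the gap.

Scaled: 0.118 m is 5.9, 0.11 m is 5.5.

```bash
echo '[[[0.15,0,1.5,0,0],[0.15,0,3,0,0],[0.15,0,4.25,0,0],[0.15,0,5,0,0],[0.15,0,5.5,0,0],[0.15,0,5.9,0,0],[0.15,0,5.9,0,0]]]' > path.dat && python3 -m pendant path.dat
python3 - <<'E'
from st import *
to("l",.104,.045); to("l",.215,.045)
E
```

```text
time_s: 8.05
tool_pos: [0.4933, -0.2631, 0.0458]
orientation: [0.993, -0.121, -0.001, -0.0]
force: [-0.6, 0.2, 0.9]
grip_width: 0.0
grasp_force: 0.0
tcp [ 0.4933 -0.2631  0.0458] tool y [-0.24  -0.971 -0.   ] force [-0.6  0.2  0.9] w 0.0 t 8.05
e t 0.4979 s 0.0604
l t 0.0919 s -0.0001
to l 0.104 0.045 d [0.0001 0.0122 0.0008] turn 0.0
to l 0.215 0.045 d [1.000e-04 1.232e-01 7.000e-04] turn 0.0
```

```bash
echo '[[[0,0.2,0,0,0],[0,0.4,0,0,0],[0,0.55,0,0,0],[0,0.7,0,0,0],[0,0.85,0,0,0],[0,1,0,0,0],[0,1.2,0,0,0],[0,1.4,0,0,0],[0,1.65,0,0,0],[0,1.9,0,0,0],[0,2.15,0,0,0],[0,2.4,0,0,0],[0,2.65,0,0,0],[0,2.9,0,0,0],[0,3.15,0,0,0],[0,3.4,0,0,0],[0,3.65,0,0,0],[0,3.85,0,0,0],[0,4,0,0,0]]]' > path.dat && python3 -m pendant path.dat
python3 - <<'E'
from st import *
to("l",.2125,.045)
E
```

```text
time_s: 9.95
tool_pos: [0.474, -0.3417, 0.0462]
orientation: [0.993, -0.121, -0.0, -0.0]
force: [1.9, 2.2, 1.7]
grip_width: -0.0
grasp_force: 1.1
tcp [ 0.474  -0.3417  0.0462] tool y [-0.241 -0.971 -0.   ] force [1.9 2.2 1.7] w -0.0 t 9.95
e t 0.5786 s 0.0553
l t 0.1728 s 0.0001
to l 0.2125 0.045 d [-0.0001  0.0398  0.0012] turn -0.001
```

Scaled: 0.036 m is 1.8, 0.034 m is 1.7.

```bash
echo '[[[0,0.15,0,0,0],[0,0.35,0,0,0],[0,0.55,0,0,0],[0,0.75,0,0,0],[0,0.95,0,0,0],[0,1.15,0,0,0],[0,1.3,0,0,0],[0,1.45,0,0,0],[0,1.6,0,0,0],[0,1.7,0,0,0],[0,1.8,0,0,0]]]' > path.dat && python3 -m pendant path.dat | egrep 'pos|force'
echo '[[[0,0.1,0,0,0],[0,0.15,0,0,0],[0,0.2,0,0,0]]]' > path.dat && python3 -m pendant path.dat | egrep 'pos|force'
echo '[[[0,0.05,0,0,0],[0,0.1,0,0,0],[0,0.1,0,0,0]]]' > path.dat && python3 -m pendant path.dat | egrep 'pos|force'
python3 -c "from st import *"
```

```text
tool_pos: [0.4654, -0.3764, 0.0463]
force: [1.6, 2.3, 0.7]
grasp_force: 1.1
tool_pos: [0.4645, -0.3799, 0.0462]
force: [1.9, 5.8, 2.4]
grasp_force: 3.4
tool_pos: [0.4644, -0.38, 0.0462]
force: [3.0, 10.5, 4.6]
grasp_force: 5.5
tcp [ 0.4644 -0.38    0.0462] tool y [-0.24  -0.971 -0.002] force [ 3.  10.5  4.6] w -0.0 t 11.65
e t 0.618 s 0.0526
l t 0.2123 s -0.0
```

The stop is reached at t=0.212, as predicted. I ease off the lip and lift straight up.

```bash
echo '[[[0,-0.2,0,0,0],[0,-0.45,0,0,0],[0,-0.6,0,0,0],[0,-0.6,0,0,0],[0,-0.6,-1,0,0],[0,-0.6,-3,0,0],[0,-0.6,-5.5,0,0],[0,-0.6,-7.5,0,0],[0,-0.6,-7.5,0,0],[0,-0.6,-7.5,0,0],[0,-0.6,-7.5,0,0]]]' > path.dat && python3 -m pendant path.dat
python3 - <<'E'
from st import *
c=robot.camera("wrist"); cv2.imwrite("pics/w4.png",c["pixels"][...,::-1])
P=cloud(c).reshape(-1,3); r=P[:,:2]-O["l"]; t=r@F["l"]; s=r@np.array([-F["l"][1],F["l"][0]])
m=(abs(s)<.045)&(t>.18)&(t<.25)&(P[:,2]>.042)&(P[:,2]<.054); print("loaded lip",m.sum(),np.percentile(t[m],[2,50,98]).round(4))
m=(abs(s)<.05)&(t>.05)&(t<.18)&(P[:,2]>.033)&(P[:,2]<.045); print("dish",m.sum(),cv2.minEnclosingCircle((np.c_[t,s][m]*1000).astype(np.float32)),"z",np.median(P[m,2]))
c=robot.camera("top"); P=cloud(c)
X=P[185:258,105:250].reshape(-1,3); r=X[:,:2]-O["e"]; t=r@F["e"]; s=r@np.array([-F["e"][1],F["e"][0]])
m=(abs(s)<.055)&(t>.085)&(t<.19)&(X[:,2]>.034)&(X[:,2]<.062); print("empty lip",m.sum(),np.percentile(t[m],[5,50,95]).round(4))
E
```

```text
time_s: 12.75
tool_pos: [0.4661, -0.3701, 0.195]
orientation: [0.993, -0.121, -0.001, -0.001]
force: [0.3, 1.0, -0.5]
grip_width: 0.0002
grasp_force: 0.0
tcp [ 0.4661 -0.3701  0.195 ] tool y [-0.241 -0.971 -0.001] force [ 0.3  1.  -0.5] w 0.0002 t 12.75
e t 0.6079 s 0.0525
l t 0.2023 s -0.0008
loaded lip 1061 [0.226  0.2297 0.2338]
dish 8660 ((110.85675048828125, -1.0878314971923828), 46.4224853515625) z 0.03690634106875006
empty lip 156 [0.1146 0.1197 0.1226]
```

View pics/w4.png

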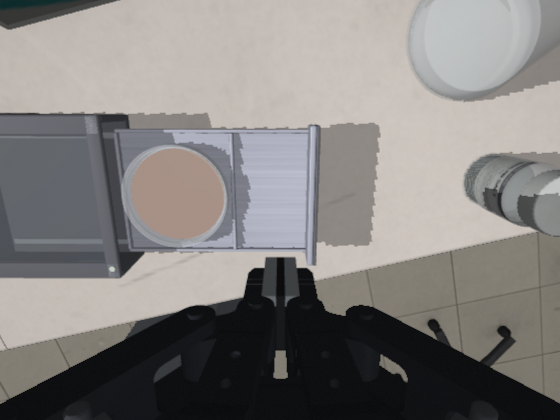

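The loaded tray is fully out, with its lip inner face at 226 mm against 225 expected (lip at column ~315). The dish lies flat, centred at 110.9 mm against a seat at about 110. The empty tray is home, and the flask and vial are still standing. I hand it in.

```bash
python3 -c "
from rig import robot
print(robot.hand_in())"
```

```text
the job is handed in; nothing more can be done
None
```

I pushed the empty tray home, then drew the loaded tray out to its stop with the dish flat in its seat, and handed the job in at about 13 s; the hand-in returned no verdict.

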